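Straightedge out of the half-opening drawer and up to the light

ROBOT

A 7-joint arm with a two-finger parallel gripper is mounted at the origin on the work surface. World frame = base frame: x ahead of the robot, y to its left, z up, the work surface at z = 0. Lengths are in mm, angles in rad, forces in N, time in s.
With the tool pointing down it reaches from about 350 to 775 mm from the base axis. Payload 3.1 kg.
Tool frame: the origin (TCP) lies on the front face of the gripper's body, between the roots of the fingers; the fingertips stand ahead of it and the grasp point (between the pads) lies 54 mm ahead of it (robot.tip_extent is the z of the fingertips in the tool frame, in mm); z points along the fingers, y is the line along which they close (so a half turn about z gives the same grasp; the last joint's range is limited). The gripper opens to 85 mm and grips with 20 to 120 N. Pads are 22 mm wide; open, the fingers measure 114 mm over their backs; the gripper's body (76 mm by 85 mm) begins 54 mm behind the grasp point. The pads swing forward as they close: fully open they stand 13 mm farther back than shut.
Start: joints at [1.07, 0.311, 0.014, 1.512, -0.004, 1.319, -0.027], TCP at [243.614, -493.12, 303.904] pointing down, gripper open.
Joint ranges: [-2.7, 2.7], [-0.3, 1.91], [-1.27, 1.3], [0.12, 2.57], [-1.44, 4.58], [0.2, 2.03], [-3.05, 3.05]. Speed limits (rad/s): [2.79, 2.79, 3.14, 3.14, 3.14, 3.14, 3.14].

INTERFACE

Orientations are given as a 3x3 rotation matrix whose columns are the frame's x, y, z axes.
In Python, from station import robot gives the robot as it stands. The module is installed in compiled form; this text tells all that it offers.
- The arm moves only by the tool step_arm, never from a script. Its argument "series" is a list of rows, each a list of 6 numbers: the shift along the tool's x, y, z scaled (see below), then the turn, a rotation vector about the tool's x, y, z scaled (see below). In form: [[tx, ty, tz, wx, wy, wz], ...]. A call has 1 to 12 rows; each row shifts and turns the commanded pose from where the row before left it, along the tool's axes as they then stand; what a row does not reach is not made up. The controller multiplies each number of a shift by 0.04 m and each number of a turn by pi rad. A row lasts 1/8 s, in which the tool goes at most 62.5 mm and 10.7 degrees, less where a joint would pass 70% of its speed; a pose out of reach is approached as far as the arm can. A call with a number of a shift or a turn outside -1 to 1 is refused whole. A call with a gripper value outside its range is refused whole. "gripper" is the gripper's target within -1 to 1 (fully open at 1, half-way at 0, shut at -1), set as the call begins (left out, the last holds). The fingers move at their own pace and stop on an object; "newtons" is the grip in N (left out, the last holds). Time passes only in rows, so rows that do not move let the fingers close. It gives the time, the measured TCP pose, the force, the opening and the grip force at its end, in the units of the state.
- robot.read_state(): the state, without advancing time (a new reading comes with each control period).
- robot.capture(name): name is "scene" or "top" or "wrist"; returns (picture, depth): 420x560x3 uint8, red, green, blue; 420x560 float32, mm along the optical axis (not along the pixel's ray), 0 where there is no reading.
- robot.camera_model(name): a dict with "fx", "fy", "cx", "cy" (pixels), "xyz" and "orientation" of the camera in the world. Camera axes: x right, y down, z forward; pixel columns grow to the right and rows downward; lengths in mm; the calibration is good to about 2 mm. The wrist camera is an equidistant fisheye: a pixel r from the principal point sees the ray r / f radians off the axis. A picture is of the moment at which its call begins: read the wrist's pose just before it. camera_model takes no time and is no camera call; for the wrist camera it gives the pose at the moment of the call.
- robot.close_job(): hands the job in; it is judged then, once.
Trained networks look in the newest picture that a camera, given by its name, has taken for a name from the list of things; names that differ only in an ending like _2 or _b are one class to them, and where a whole thing is asked for, a point or a joint stands for the part that bears it (a point fixed in the world has none). Each returns a list of dicts, best first, with "score" (0 to 1); they miss things now and then, are a little off and sometimes report something else, mostly with a low value. They report only what shows in the picture. A call takes as long as a camera call.
- robot.look_for(thing, camera): "extent" ([left, top, right, bottom] in pixels, round what is visible of it).
- robot.cut_out(thing, camera): "pixels" (420x560 bool, what is visible of it) and "extent" ([left, top, right, bottom] in pixels, round what is visible of it).
- robot.landmark_of(thing, camera): "xy" ([column, row] in pixels: a listed point, or the origin of a listed thing).
The state is a dict: "t": time; "qpos": joint angles; "joint_velocities": joint speeds; "tau": joint torques, N m; "tcp_pos": TCP position; "tcp_rot": TCP orientation; "wrist_force": force on the tool from outside, world axes, zero at the start; "moment": the same for the moment, N m; "gripper_width": finger opening in mm; "gripper_force": force on a finger pad.
Only numpy, scipy, OpenCV 4.12 (cv2) and the standard library are available. Lean on these libraries where they do the work, as an engineer would, in place of code of your own. Each camera call takes 0.05 s, during which the arm holds its last target. There are 200 camera calls.

TASK

Pull the ajar top drawer of the small white desk cabinet out to its stop and leave it open; it only opens part way, so the long steel straightedge in it must be tilted to come out through the drawer's mouth, without forcing or banging it against the cabinet. Carry it to the light panel and finish holding it there in the gripper: level, lengthwise over the panel with both ends inside its outline, about 10 cm above it, touching nothing but the gripper. Do not push over or shift the bottle, the wooden box or the loupe on the cabinet.

Things in the scene. Friction and masses are not known exactly. Their poses are not given: they have to be found in the camera images.
- cabinet: White steel two-drawer desk cabinet with blue fronts, fixed: 330 mm deep (its x), 196 mm wide (its y), 140 mm high. Origin: centre of its underside, on the bench; z up. The drawer opens along its own -x; its front plane is at own x = -165 mm. Its top panel, 12 mm thick, spans 128 to 140 mm over the bench and ends at the front plane. The lower drawer is shut and fixed.
- drawer (a joint): Opening of the top drawer in m: 0 shut, 0.175 at its stop (single-extension runners); the open mouth, from the front panel's inner face to the cabinet's front plane, is as long as this value. It slides with about 3 N of friction and stays where it is left.
- drawer_handle (a point): Middle of the top drawer's steel bar handle (moves with the drawer): a level round bar, 10 mm thick, 100 mm long along the cabinet's y, with a post at each end; its centre line is 40 mm in front of the drawer's front face, 35 mm below the cabinet's top and 105 mm over the bench. Free from above.
- drawer_floor (a point): In the top drawer (moves with it): middle of the front edge of its felt floor, at the front panel's inner face, 78 mm over the bench. From here the floor runs 285 mm along the cabinet's own +x and is 160 mm wide. Side and back walls 40 mm high; front panel 16 mm thick, 192 mm wide, its rim 48 mm above the floor. Gap between floor and top panel: 50 mm.
- straightedge: Steel knife-edge straightedge, about 0.3 kg: bar 240 mm long (its x), 24 wide (its y), 10 thick, a thin bevelled lip (6 mm, look only) on its +y side, black grip plates (70 x 18 x 3 mm) mid-length on both faces. Lies flat in the top drawer, roughly along it, rear part under the cabinet's top. Origin: mid-length, underside of lower plate; steel 3 to 13 mm above. z up. Balances at mid-length.
- end_a (a point): Middle of the straightedge's +x end face, 120 mm from mid length
- end_b (a point): Middle of the straightedge's -x end face, 120 mm from mid length
- light_panel: Flat LED light panel with a lit white face and grey frame, lying fixed on the bench: 330 mm along its own y, 240 mm along its own x, 9 mm thick. Origin: centre of its underside; z up.
- cleaner: Brown lens-cleaner bottle, 42 mm across, 105 mm tall, standing on the bench. Origin: centre of its underside. Not to be disturbed.
- gauge_box: Closed wooden gauge-block box, 75 x 95 x 39 mm, on the bench. Origin: centre of its underside. Not to be disturbed.
- loupe: Black stand loupe, 40 mm across, 42 mm tall, standing on the rear of the cabinet's top. Origin: centre of its underside. Not to be disturbed.

How it is judged (in metres and radians):
On the way, in this order (a step that is already met when the one before it is completed fails the run):
1. the top drawer is pulled out to its stop (at least 165 of 175 mm) (value of joint drawer above 0.165 m), for 0.2 s.
2. the straightedge is out of the drawer and in the gripper: each end higher than the drawer front's rim or out in front of it, touching neither cabinet nor drawer ((height (world z) of end_a above 0.126 m or x of end_a in the frame of drawer_floor below -0.016 m) and (height (world z) of end_b above 0.126 m or x of end_b in the frame of drawer_floor below -0.016 m) and contact force between straightedge and cabinet below 0.1 N and contact force between straightedge and the fingers above 2 N), for 0.2 s.
At the end, for the whole second after the job is handed in: The gripper still holds the straightedge at rest, level within 10 degrees along its length (11 degrees about it), both ends inside the light panel's outline as seen from above and 50 to 150 mm above its face, touching nothing but the gripper; the drawer is still open (more than 140 mm) (x of end_a in the frame of light_panel between -0.12 and 0.12 m and x of end_b in the frame of light_panel between -0.12 and 0.12 m and y of end_a in the frame of light_panel between -0.165 and 0.165 m and y of end_b in the frame of light_panel between -0.165 and 0.165 m and z of end_a in the frame of light_panel between 0.06 and 0.16 m and z of end_b in the frame of light_panel between 0.06 and 0.16 m and angle between straightedge's own x axis and vertical between 1.4 and 1.74 rad and angle between straightedge's own z axis and vertical below 0.2 rad and linear speed of straightedge below 0.02 m/s and contact force between straightedge and the fingers above 2 N and contact force between straightedge and light_panel below 0.1 N and contact force between straightedge and cabinet below 0.1 N and value of joint drawer above 0.14 m and contact force between straightedge and cleaner below 0.1 N and contact force between straightedge and gauge_box below 0.1 N); the arm keeps its last pose, push and grip.
It fails at once if the straightedge is banged or forced against the cabinet or its drawer (over 15 N once lifted, over 45 N while it lies in the drawer) ((contact force between straightedge and cabinet above 15 N and height (world z) of straightedge above 0.09 m) or contact force between straightedge and cabinet above 45 N).
It fails at once if the straightedge touches the light panel (contact force between straightedge and light_panel above 1 N).
It fails at once if the bottle is shifted or tipped (distance of cleaner from where it was at the start of the episode above 0.02 m or angle between cleaner's own z axis and vertical above 0.3 rad).
It fails at once if the wooden box is shifted (distance of gauge_box from where it was at the start of the episode above 0.02 m).
It fails at once if the loupe is shifted or tipped (distance of loupe from where it was at the start of the episode above 0.02 m or angle between loupe's own z axis and vertical above 0.3 rad).
It also fails if it takes over 72 s, if anything falls off the work surface, if the arm or the gripper's body presses on something with over 40 N, if the wrist force passes 120 N, or if a joint passes its speed limit or range.

## Working session

There is one attempt and no reset: what is moved stays moved. The work goes in short steps, Python scripts to look and compute and a tool call to move; the robot and the scene stay as the last step left them, time stands still between calls to the robot, and variables do not carry over. Pictures are saved under pics/ and viewed, at most 10 in all, crops included, and the job is handed in when it is done.

Besides the shell and the picture viewer there is one more tool, called after ">>>" as a command line: name --pt "numbers of a row" for each row, then --argument value for the rest. step_arm: Moves the arm, as the interface text tells. Shifts and turns lie within -1 to 1; 1 stands for 0.04 m of shift or pi rad of turn. Its arguments: {"type":"object","properties":{"series":{"type":"array"},"gripper":{"type":"number"},"newtons":{"type":"number"}},"required":["series"]}

```bash
mkdir -p pics
cat > h.py <<'E'
import numpy as np, cv2
from station import robot
def cap(n):
    m=robot.camera_model(n); p,d=robot.capture(n); return m,p,d
def pt(m,d,u,v,z=None):
    R=np.array(m['orientation']);o=np.array(m['xyz'])
    r=np.array([(u-m['cx'])/m['fx'],(v-m['cy'])/m['fy'],1.])
    if z is None: return o+R@(r*d[int(round(v)),int(round(u))])
    w=R@r; return o+w*(z-o[2])/w[2]
def cloud(m,d,mask=None):
    v,u=np.nonzero((d>0)&(mask if mask is not None else True))
    r=np.stack([(u-m['cx'])/m['fx'],(v-m['cy'])/m['fy'],np.ones(len(u))],1)*d[v,u][:,None]
    return r@np.array(m['orientation']).T+np.array(m['xyz'])
E
python3 - <<'E'
from h import *
np.set_printoptions(precision=1,suppress=True)
for n in ('scene','top'):
    m,p,d=cap(n); cv2.imwrite(f'pics/{n}0.png',p[:,:,::-1]); print(n,m['xyz'])
    for t in ['drawer_handle','drawer_floor','end_a','end_b','straightedge','cabinet','light_panel','cleaner','gauge_box','loupe']:
        r=robot.landmark_of(t,n)
        for x in r[:1]:
            u,v=x['xy']; print(t,round(x['score'],2),np.array(x['xy']),pt(m,d,min(max(u,0),559),min(max(v,0),419)))
    for t in ['cabinet','light_panel','cleaner','gauge_box','straightedge']:
        r=robot.cut_out(t,n)
        if r:
            c=cloud(m,d,r[0]['pixels']); print('mask',t,r[0]['score'],len(c),np.percentile(c,[2,98],axis=0).ravel() if len(c) else '', cv2.minAreaRect(c[:,:2].astype(np.float32)) if len(c) else '')
print(robot.read_state()['tcp_rot'],robot.tip_extent)
E
```

```text
scene [1115.2 -261.1  893.5]
drawer_handle 0.92 [243.2 182. ] [507.7  71.  108.1]
drawer_floor 0.95 [259.4 178. ] [519.8 114.5 106.7]
end_a 0.61 [274.5 179.6] [527.5 158.6  78.5]
end_b 0.61 [274.5 179.6] [527.5 158.6  78.5]
cabinet 0.69 [324.9 171.3] [621.  254.  134.6]
light_panel 0.67 [127.  250.5] [ 454.5 -262.7    8.9]
cleaner 0.69 [294.4 279.8] [788.4  31.2  39.2]
gauge_box 0.76 [190.6 332.8] [ 757.5 -233.5   38. ]
loupe 0.51 [363.4 120.9] [550.7 451.5 157.9]
mask cabinet 0.93 10404 [431.2 107.1  12.8 642.  496.2 142.3] ((462.73968505859375, 364.4581298828125), (578.7534790039062, 342.01983642578125), 84.12811279296875)
mask light_panel 0.59 10346 [ 337.4 -436.6    5.4  593.9 -113.    12.3] ((460.1695556640625, -279.2188415527344), (348.25439453125, 243.6985321044922), 76.94068145751953)
mask cleaner 0.71 1924 [423.6  71.3  74.4 602.6 208.6 127.3] ((451.6592712402344, 146.44149780273438), (141.60708618164062, 312.9045104980469), 83.16255950927734)
mask gauge_box 0.67 1661 [ 713.5 -277.3    6.1  791.3 -184.5   40.9] ((741.7958984375, -232.102783203125), (92.23938751220703, 95.041
[... 912 characters left out ...]
333.  -434.1    3.4  590.2 -106.    14.8] ((459.28326416015625, -279.343505859375), (353.9247131347656, 245.5760040283203), 76.83195495605469)
mask cleaner 0.7 242 [753.2  29.6  15.1 784.6  64.3 108.9] ((770.3793334960938, 46.03934860229492), (38.13972091674805, 35.341712951660156), 82.94901275634766)
mask gauge_box 0.78 1255 [ 709.5 -276.4   12.   786.2 -181.3   43.8] ((750.3908081054688, -230.49246215820312), (82.14934539794922, 96.69727325439453), 8.614696502685547)
mask straightedge 0.72 144 [511.1 159.1  85.6 539.6 185.2  94.1] ((525.3184204101562, 172.29689025878906), (26.284465789794922, 28.57781219482422), 88.54630279541016)
[[ 0.9  0.4 -0. ]
 [ 0.4 -0.9 -0. ]
 [-0.   0.  -1. ]] 72.6
```

View pics/scene0.png

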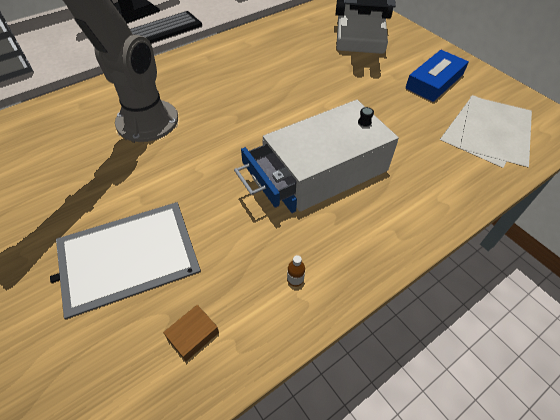

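View pics/top0.png

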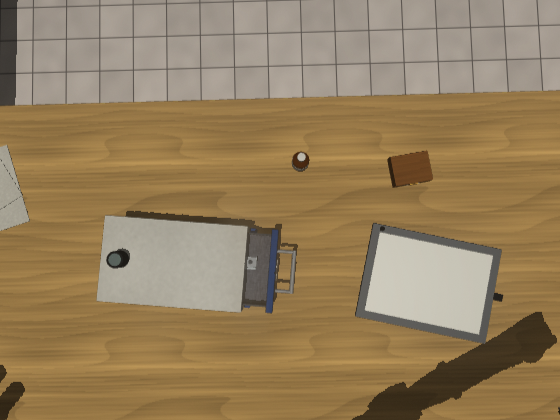

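The scene view shows the ajar drawer opening towards the robot's right (-y), with the handle at about (243,178) and the bar's end at (276,176). In the top view the handle bar is at column 293, rows 250-292, and the panel is centred at about (428,283). Next I'll fit the cabinet and panel poses.

Run:
```python
from h import *
np.set_printoptions(precision=1,suppress=True)
m,p,d=cap('top')
c=cloud(m,d)
s=c[(abs(c[:,2]-140)<7)&(c[:,1]>150)&(c[:,1]<540)&(c[:,0]>400)&(c[:,0]<660)]
print('top',len(s),s[:,2].mean(),cv2.minAreaRect(s[:,:2].astype(np.float32)),cv2.boxPoints(cv2.minAreaRect(s[:,:2].astype(np.float32))))
s=c[(c[:,2]>98)&(c[:,2]<120)&(c[:,1]>50)&(c[:,1]<108)&(c[:,0]>420)&(c[:,0]<620)]
print('handle',cv2.minAreaRect(s[:,:2].astype(np.float32)),s[:,2].mean())
for v in range(240,300,8):
    print(v,*[ '%d:(%.0f,%.0f,%.0f)'%((u,)+tuple(pt(m,d,u,v))) for u in range(242,302,5)])
m2,p2,d2=cap('scene')
cv2.imwrite('pics/crop.png',np.hstack([cv2.resize(p[220:320,230:310,::-1],(320,400),interpolation=3),cv2.resize(p2[140:220,220:310,::-1],(450,400),interpolation=3)]))
s=robot.read_state();print(s['tcp_pos'],s['tcp_rot'],s['gripper_width'])
```

```text
top 12164 139.87702489788634 ((531.1882934570312, 348.9488525390625), (331.40301513671875, 196.24642944335938), 84.16411590576172) [[416.7 194.1]
 [612.  174.1]
 [645.7 503.8]
 [450.4 523.8]]
handle ((524.1884765625, 86.84984588623047), (39.60800552368164, 139.82928466796875), 89.43348693847656) 108.64382847092546
240 242:(580,187,141) 247:(580,180,80) 252:(580,168,78) 257:(579,156,79) 262:(579,144,80) 267:(579,132,80) 272:(578,119,124) 277:(578,108,125) 282:(578,96,-2) 287:(578,83,-1) 292:(577,70,3) 297:(577,58,-3)
248 242:(562,188,138) 247:(561,181,80) 252:(561,169,74) 257:(560,157,77) 262:(560,145,81) 267:(560,133,76) 272:(560,120,124) 277:(558,109,2) 282:(558,96,0) 287:(557,84,-2) 292:(557,71,1) 297:(557,58,1)
256 242:(544,188,138) 247:(542,181,75) 252:(541,169,78) 257:(541,157,75) 262:(541,145,76) 267:(541,133,79) 272:(542,120,127) 277:(538,110,2) 282:(537,97,2) 287:(537,84,2) 292:(540,74,109) 297:(536,59,-2)
264 242:(526,189,139) 247:(523,181,89) 252:(523,169,87) 257:(522,158,74) 262:(522,146,79) 267:(521,134,75) 272:(523,121,126) 277:(517,110,2) 282:(517,98,-1) 287:(517,85,3) 
[... 249 characters left out ...]
,189,139) 247:(485,182,78) 252:(484,170,78) 257:(485,158,83) 262:(484,146,76) 267:(483,135,74) 272:(487,122,126) 277:(477,111,5) 282:(476,99,-2) 287:(476,86,0) 292:(485,76,111) 297:(476,60,-0)
288 242:(472,190,139) 247:(466,183,76) 252:(466,171,78) 257:(465,159,76) 262:(465,147,74) 267:(469,134,124) 272:(469,122,126) 277:(457,112,3) 282:(456,99,-3) 287:(456,86,1) 292:(466,76,109) 297:(456,61,-1)
296 242:(453,191,134) 247:(447,183,75) 252:(447,171,79) 257:(446,159,77) 262:(447,147,82) 267:(451,134,127) 272:(451,123,125) 277:(437,112,1) 282:(436,100,-5) 287:(436,87,-2) 292:(436,74,0) 297:(435,62,-1)
[ 243.6 -493.1  303.9] [[ 0.9  0.4  0. ]
 [ 0.4 -0.9 -0. ]
 [ 0.   0.  -1. ]] 85.30011329077573
```

View pics/crop.png

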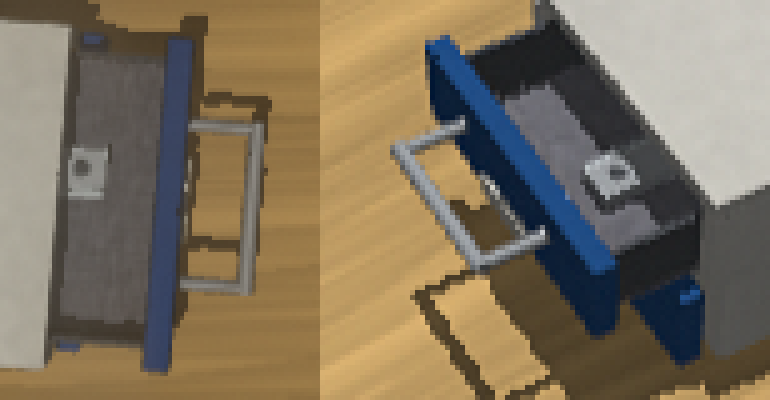

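The crop shows the front end of the bar at about crop (87,173), near (524,157) in the world and roughly along the drawer axis, 31 mm behind the front panel. The drawer is about 58 mm open. I'll write a move helper and go to above the handle.

```bash
cat >> h.py <<'E'
from scipy.spatial.transform import Rotation as Ro
F=np.array([514.4,184.8]); AX=np.array([0.102,0.995]); AY=np.array([-0.995,0.102])  # cabinet front centre, axes
def down(yx,lean=0.,side=None):
    """tool z down, y along horizontal yx; lean rotates about tool y (rad): tool z tilts toward +tool x"""
    y=np.array([*yx,0.])/np.linalg.norm(yx); z=np.array([0,0,-1.]); x=np.cross(y,z)
    return np.stack([x,y,z],1)@Ro.from_euler('y',lean).as_matrix()
def plan(pos,R):
    s=robot.read_state(); R0=np.array(s['tcp_rot']); p0=np.array(s['tcp_pos'])
    w=Ro.from_matrix(R0.T@R).as_rotvec()
    print('turn(units)',np.round(w/np.pi,4),'deg',np.round(np.degrees(np.linalg.norm(w)),1))
    print('shift in start axes(units)',np.round(R0.T@(pos-p0)/40,3),' in end axes',np.round(R.T@(pos-p0)/40,3))
E
python3 - <<'E'
from h import *
plan(np.array([503,72,304.]),down(-AX))
E
```

```text
turn(units) [ 0.     -0.      0.1786] deg 32.1
shift in start axes(units) [ 1.2071e+01 -9.7950e+00 -3.0000e-03]  in end axes [ 5.0100e+00 -1.4716e+01 -2.0000e-03]
```

>>> step_arm --pt "0 0 0 0 0 0.0447" --pt "0 0 0 0 0 0.0447" --pt "0 0 0 0 0 0.0447" --pt "0 0 0 0 0 0.0447" --pt "0.313 -0.92 0 0 0 0" --pt "0.313 -0.92 0 0 0 0" --pt "0.313 -0.92 0 0 0 0" --pt "0.313 -0.92 0 0 0 0" --pt "0.313 -0.92 0 0 0 0" --pt "0.313 -0.92 0 0 0 0" --pt "0.313 -0.92 0 0 0 0" --pt "0.313 -0.92 0 0 0 0" --gripper -0.34

```text
t: 3.2
tcp_pos: [373.9, -209.4, 304.1]
tcp_rot: [[0.995, -0.103, 0.001], [-0.103, -0.995, -0.0], [0.001, 0.0, -1.0]]
wrist_force: [0.9, 0.0, 0.3]
gripper_width: 28.5
gripper_force: 0.0
```

>>> step_arm --pt "0.313 -0.92 0 0 0 0" --pt "0.313 -0.92 0 0 0 0" --pt "0.313 -0.92 0 0 0 0" --pt "0.313 -0.92 0 0 0 0" --pt "0.313 -0.92 0 0 0 0" --pt "0.313 -0.92 0 0 0 0" --pt "0.313 -0.92 0 0 0 0" --pt "0.313 -0.92 0 0 0 0" --pt "0 0 0 0 0 0" --pt "0 0 0 0 0 0"

```text
t: 4.45
tcp_pos: [503.2, 71.3, 303.7]
tcp_rot: [[0.995, -0.103, -0.001], [-0.103, -0.995, -0.001], [-0.0, 0.001, -1.0]]
wrist_force: [0.3, 0.1, -0.1]
gripper_width: 28.2
gripper_force: 0.0
```

Run:
```python
from h import *
np.set_printoptions(precision=1,suppress=True)
s=robot.read_state();print(s['t'],s['tcp_pos'],s['gripper_width'])
m,p,d=cap('wrist'); cv2.imwrite('pics/w1.png',p[:,:,::-1])
R=np.array(m['orientation']);o=np.array(m['xyz']);print(o,R,m['fx'])
for t,z in [('drawer_handle',105),('drawer_floor',78),('end_a',86),('end_b',86)]:
    for x in robot.landmark_of(t,'wrist')[:1]:
        q=np.array(x['xy'])-[m['cx'],m['cy']]; r=np.hypot(*q); th=r/m['fx']
        w=R@np.array([*(q/r*np.sin(th)),np.cos(th)]); P=o+w*(z-o[2])/w[2]
        print(t,x['score'],x['xy'],P,'cab',(P[:2]-F)@AX,(P[:2]-F)@AY)
plan(np.array([503,72,160.]),down(-AX))
```

```text
4.45 [503.2  71.3 303.7] 28.150573200147402
[578.6  64.3 373.4] [[-0.1 -0.9 -0.3]
 [-1.   0.1  0. ]
 [ 0.   0.3 -1. ]] 325.19226210127806
drawer_handle 0.96 [275.7, 205.0] [502.4  74.  105. ] cab -111.44422777137278 0.6261339063124867
drawer_floor 0.91 [213.3, 193.8] [512.  132.7  78. ] cab -52.11656265767699 -2.9178143800329273
end_a 0.69 [180.3, 184.6] [526.2 161.   86. ] cab -22.495533934881685 -14.121387508756158
end_b 0.69 [180.3, 184.6] [526.2 161.   86. ] cab -22.495533934881685 -14.121387508756158
turn(units) [ 0. -0. -0.] deg 0.2
shift in start axes(units) [-0.  -0.   3.6]  in end axes [-0.  -0.   3.6]
```

View pics/w1.png

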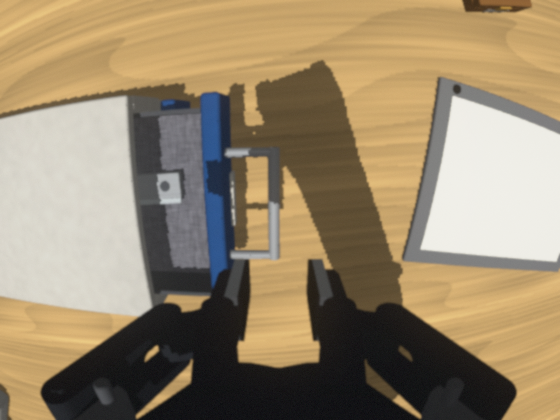

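The wrist picture shows the handle bar at column 276, rows 150-258, and the fingers straddle that line. I'll descend and grip.

>>> step_arm --pt "0 -0.05 0.6 0 0 0" --pt "0 0 0.6 0 0 0" --pt "0 0 0.6 0 0 0" --pt "0 0 0.6 0 0 0" --pt "0 0 0.4 0 0 0" --pt "0 0 0.4 0 0 0" --pt "0 0 0.4 0 0 0" --pt "0 0 0 0 0 0"

```text
t: 5.7
tcp_pos: [502.7, 73.8, 158.6]
tcp_rot: [[0.995, -0.103, -0.003], [-0.103, -0.995, -0.0], [-0.003, 0.001, -1.0]]
wrist_force: [0.0, -0.9, -0.5]
gripper_width: 28.3
gripper_force: 0.0
```

>>> step_arm --pt "0 0 0 0 0 0" --pt "0 0 0 0 0 0" --pt "0 0 0 0 0 0" --pt "0 0 0 0 0 0" --gripper -1 --newtons 60

```text
t: 6.2
tcp_pos: [503.9, 74.4, 160.5]
tcp_rot: [[0.995, -0.102, 0.001], [-0.102, -0.995, 0.001], [0.001, -0.001, -1.0]]
wrist_force: [1.0, 1.2, 0.0]
gripper_width: 7.9
gripper_force: 58.5
```

>>> step_arm --pt "0 0.1 0 0 0 0" --pt "0 0.25 0 0 0 0" --pt "0 0.25 0 0 0 0" --pt "0 0.25 0 0 0 0" --pt "0 0.25 0 0 0 0" --pt "0 0.25 0 0 0 0" --pt "0 0.25 0 0 0 0" --pt "0 0.25 0 0 0 0" --pt "0 0.25 0 0 0 0" --pt "0 0.25 0 0 0 0" --pt "0 0.1 0 0 0 0" --pt "0 0.1 0 0 0 0"

```text
t: 7.7
tcp_pos: [493.5, -28.5, 160.4]
tcp_rot: [[0.995, -0.104, 0.001], [-0.104, -0.995, -0.0], [0.001, 0.0, -1.0]]
wrist_force: [0.9, 2.4, 4.2]
gripper_width: 8.2
gripper_force: 59.2
```

>>> step_arm --pt "0 0.1 0 0 0 0" --pt "0 0.1 0 0 0 0" --pt "0 0.1 0 0 0 0" --pt "0 0.1 0 0 0 0" --pt "0 0 0 0 0 0"

```text
t: 8.32
tcp_pos: [491.8, -44.7, 160.4]
tcp_rot: [[0.995, -0.104, 0.001], [-0.104, -0.995, -0.001], [0.001, 0.001, -1.0]]
wrist_force: [1.6, 1.5, 5.2]
gripper_width: 7.7
gripper_force: 59.3
```

>>> step_arm --pt "0 0.06 0 0 0 0" --pt "0 0.06 0 0 0 0" --pt "0 0 0 0 0 0"

```text
t: 8.7
tcp_pos: [491.7, -45.2, 160.4]
tcp_rot: [[0.995, -0.101, 0.002], [-0.101, -0.995, 0.005], [0.002, -0.005, -1.0]]
wrist_force: [2.6, 7.7, 3.8]
gripper_width: 8.2
gripper_force: 59.3
```

At the stop. I'll release, rise, and move to where I can see the bar.

>>> step_arm --pt "0 -0.1 0 0 0 0" --pt "0 0 0 0 0 0" --pt "0 0 0 0 0 0" --pt "0 0 0 0 0 0" --gripper -0.34

```text
t: 9.2
tcp_pos: [491.0, -45.0, 159.6]
tcp_rot: [[0.995, -0.104, -0.001], [-0.104, -0.995, -0.001], [-0.001, 0.001, -1.0]]
wrist_force: [-0.6, 0.0, -0.3]
gripper_width: 27.9
gripper_force: 0.0
```

>>> step_arm --pt "0 0 -0.4 0 0 0" --pt "0 0 -0.8 0 0 0" --pt "0 0 -0.8 0 0 0" --pt "0 0 -0.8 0 0 0" --pt "0 0 -0.8 0 0 0" --pt "0 0 -0.4 0 0 0" --pt "0 0 0 0 0 0" --pt "0 0 0 0 0 0"

```text
t: 10.2
tcp_pos: [490.6, -44.2, 318.6]
tcp_rot: [[0.995, -0.103, -0.003], [-0.103, -0.995, 0.0], [-0.003, 0.0, -1.0]]
wrist_force: [0.2, -0.6, -0.2]
gripper_width: 28.4
gripper_force: 0.0
```

```bash
cat >> h.py <<'E'
def wray(m,u,v,z):
    R=np.array(m['orientation']);o=np.array(m['xyz'])
    q=np.array([u,v],float)-[m['cx'],m['cy']]; r=np.hypot(*q); th=r/m['fx']
    w=R@np.array([*(q/r*np.sin(th)),np.cos(th)]); return o+w*(z-o[2])/w[2]
E
python3 - <<'E'
from h import *
np.set_printoptions(precision=1,suppress=True)
s=robot.read_state();print(s['t'],s['tcp_pos'])
ims=[]
for n in ('wrist','top','scene'):
    m,p,d=cap(n); cv2.imwrite(f'pics/{n}2.png',p[:,:,::-1])
    f=(lambda u,v,z:wray(m,u,v,z)) if n=='wrist' else (lambda u,v,z:pt(m,d,u,v,z))
    for t,z in [('drawer_handle',105),('drawer_floor',78),('end_a',86),('end_b',86),('straightedge',78)]:
        for x in robot.landmark_of(t,n)[:1]:
            P=f(*x['xy'],z); print(n,t,round(x['score'],2),np.array(x['xy']),P,'cab',(P[:2]-F)@AX,(P[:2]-F)@AY)
    r=robot.cut_out('straightedge',n)
    if r:
        v,u=np.nonzero(r[0]['pixels']); C=np.array([f(a,b,91)[:2] for a,b in zip(u,v)])
        L=np.stack([(C-F)@AX,(C-F)@AY],1).astype(np.float32); print(n,'mask',r[0]['score'],r[0]['extent'],cv2.minAreaRect(L),L.min(0),L.max(0),cv2.fitLine(L,2,0,.01,.01).ravel())
E
```

```text
10.2 [490.6 -44.2 318.6]
wrist drawer_handle 0.71 [280.  202.1] [487.5 -44.9 105. ] cab -231.2644804423399 3.3499968902729083
wrist drawer_floor 0.63 [220.6 190.2] [498.4  13.   78. ] cab -172.6132627910316 -1.557513671163183
wrist end_a 0.96 [187.6 181.9] [512.1  42.8  86. ] cab -141.48181627351684 -12.18892422753288
wrist end_b 0.96 [187.6 181.9] [512.1  42.8  86. ] cab -141.48181627351684 -12.18892422753288
wrist straightedge 0.96 [ 91.5 186.6] [520.4 159.3  78. ] cab -24.73195565773744 -8.519101643947701
wrist mask 0.92 [46.2, 167.4, 191.1, 205.7] ((-56.190773010253906, -9.729330062866211), (182.06222534179688, 30.86946678161621), 2.295858860015869) [-146.8  -28. ] [34.6  8.3] [  1.    0.  -65.9 -10.3]
top drawer_handle 0.8 [343.6 276.7] [489.  -44.9 105. ] cab -231.14600702067992 1.8103596496225718
top drawer_floor 0.72 [429.9 285.2] [ 462.1 -252.3   78. ] cab -440.23493562158075 7.479722338894912
top end_a 0.89 [307.1 267.3] [511.8  38.4  86. ] cab -145.9303098150481 -12.36146209876611
top end_b 0.89 [307.1 267.3] [511.8  38.4  86. ] cab -145.9303098150481 -12.36146209876611
to
[... 292 characters left out ...]
10.8]
scene drawer_handle 0.64 [202.7 197.2] [488.5 -40.7 105. ] cab -226.99759073049873 2.7885890808528346
scene drawer_floor 0.76 [222.  195.6] [492.1  11.5  78. ] cab -174.72668584707884 4.52134478314759
scene end_a 0.66 [237.8 197.6] [528.2  39.2  86. ] cab -143.49561691253055 -28.587196862447872
scene end_b 0.66 [237.8 197.6] [528.2  39.2  86. ] cab -143.49561691253055 -28.587196862447872
scene straightedge 0.71 [275.4 174.8] [514.1 171.2  78. ] cab -13.542518456088345 -1.0990977145835976
scene mask 0.88 [234.4, 166.2, 288.7, 197.2] ((-66.23399353027344, -14.002141952514648), (164.067626953125, 33.57115173339844), 1.6909598112106323) [-148.2  -32.1] [16.   4.2] [  1.    0.  -68.6 -14.2]
```

View pics/wrist2.png

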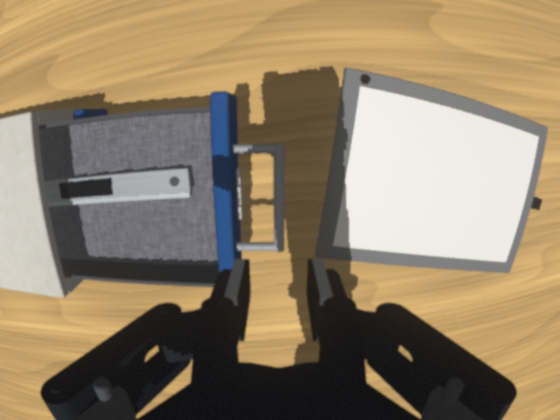

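The wrist picture shows the bar from (190,182) to its dark grip plate at about (60-112,187), almost parallel to the drawer, with mid-length about 25 mm outside the front plane. The drawer is at its stop. I'll plan a grasp leaning outwards.

Run:
```python
from h import *
np.set_printoptions(precision=3,suppress=True)
s=robot.read_state();print(s['qpos'],robot.tip_extent)
b=np.array([0.062,0.998]); T=np.array([520.7,158.,83.])
for sg in (1,-1):
    c=sg*np.array([-b[1],b[0]])
    R=down(c,0); sgn=np.sign(R[:2,0]@b); R=down(c,sgn*np.radians(15))
    print(sg,'x',R[:,0],'z',R[:,2])
    tcp=T-72.6*R[:,2]; pre=tcp-120*R[:,2]; print(tcp,pre); plan(pre,R)
```

```text
[ 0.369  0.208 -0.375  1.62   0.078  1.328 -1.691] 72.6
1 x [-0.06  -0.964 -0.259] z [ 0.016  0.258 -0.966]
[519.535 139.246 153.126] [517.609 108.247 269.037]
turn(units) [ 0.064 -0.066  0.484] deg 88.7
shift in start axes(units) [ 0.262 -3.858  1.272]  in end axes [-3.384 -0.419  2.223]
-1 x [0.06  0.964 0.259] z [ 0.016  0.258 -0.966]
[519.535 139.246 153.126] [517.609 108.247 269.037]
turn(units) [ 0.067  0.064 -0.51 ] deg 93.3
shift in start axes(units) [ 0.262 -3.858  1.272]  in end axes [3.384 0.419 2.223]
```

>>> step_arm --pt "0 0 0 0.0074 0.0071 -0.0567" --pt "0 0 0 0.0074 0.0071 -0.0567" --pt "0 0 0 0.0074 0.0071 -0.0567" --pt "0 0 0 0.0074 0.0071 -0.0567" --pt "0 0 0 0.0074 0.0071 -0.0567" --pt "0 0 0 0.0074 0.0071 -0.0567" --pt "0 0 0 0.0074 0.0071 -0.0567" --pt "0 0 0 0.0074 0.0071 -0.0567" --pt "0 0 0 0.0074 0.0071 -0.0567" --pt "0 0 0 0 0 0" --gripper 0.06

```text
t: 12.5
tcp_pos: [491.5, -44.8, 319.6]
tcp_rot: [[0.062, 0.998, 0.016], [0.965, -0.064, 0.256], [0.257, -0.001, -0.966]]
wrist_force: [0.6, 0.6, -0.9]
gripper_width: 45.1
gripper_force: 0.0
```

>>> step_arm --pt "0.677 0.084 0.445 0 0 0" --pt "0.677 0.084 0.445 0 0 0" --pt "0.677 0.084 0.445 0 0 0" --pt "0.677 0.084 0.445 0 0 0" --pt "0.677 0.084 0.445 0 0 0" --pt "0 0 0 0 0 0" --pt "0 0 0 0 0 0"

```text
t: 13.38
tcp_pos: [517.5, 107.6, 268.7]
tcp_rot: [[0.06, 0.998, 0.016], [0.965, -0.062, 0.255], [0.256, 0.0, -0.967]]
wrist_force: [-0.1, -0.5, 0.2]
gripper_width: 45.3
gripper_force: 0.0
```

Run:
```python
from h import *
np.set_printoptions(precision=2,suppress=True)
s=robot.read_state();print(s['t'],s['tcp_pos'],s['gripper_width'],s['qpos'])
m,p,d=cap('wrist'); cv2.imwrite('pics/w3.png',p[:,:,::-1])
for t,z in [('drawer_floor',78),('end_a',86),('end_b',86)]:
    for x in robot.landmark_of(t,'wrist')[:1]:
        P=wray(m,*x['xy'],z);print(t,x['score'],x['xy'],P,(P[:2]-F)@AX,(P[:2]-F)@AY)
r=robot.cut_out('straightedge','wrist')
if r:
    v,u=np.nonzero(r[0]['pixels']); C=np.array([wray(m,a,b,91)[:2] for a,b in zip(u,v)])
    L=np.stack([(C-F)@AX,(C-F)@AY],1).astype(np.float32); print(r[0]['score'],r[0]['extent'],L.min(0),L.max(0))
    for x in range(-145,10,15):
        k=L[abs(L[:,0]-x)<5]
        if len(k): print(x,k[:,1].min(),k[:,1].max())
b=np.array([0.062,0.998]); T=np.array([520.7,158.,83.]); R=down(np.array([b[1],-b[0]]),np.radians(15))
plan(T-72.6*R[:,2],R)
```

```text
13.375 [517.5  107.59 268.72] 45.3428381090127 [ 0.39  0.33 -0.63  1.66 -0.06  1.14 -0.24]
drawer_floor 0.96 [262.2, 359.2] [495.73  16.25  78.  ] -169.61557011220256 1.3884662258289124
end_a 0.64 [279.9, 337.9] [513.88  41.62  86.  ] -142.51406133184622 -14.086383836455106
end_b 0.64 [279.9, 337.9] [513.88  41.62  86.  ] -142.51406133184622 -14.086383836455106
0.93 [256.1, 168.5, 296.1, 342.5] [-143.26  -27.12] [4.5  8.83]
-145 -26.400167 0.81204504
-130 -26.851685 2.9193816
-115 -26.09242 4.1623545
-100 -24.440647 4.4311304
-85 -24.535938 4.1808395
-70 -23.670008 5.4634657
-55 -23.126774 5.988972
-40 -23.175383 6.5411115
-25 -21.835487 7.09181
-10 -21.206024 7.6726832
5 -21.453499 8.8267975
turn(units) [ 0.  0. -0.] deg 0.2
shift in start axes(units) [ 0.04 -0.01  3.  ]  in end axes [ 0.03 -0.01  3.  ]
```

View pics/w3.png

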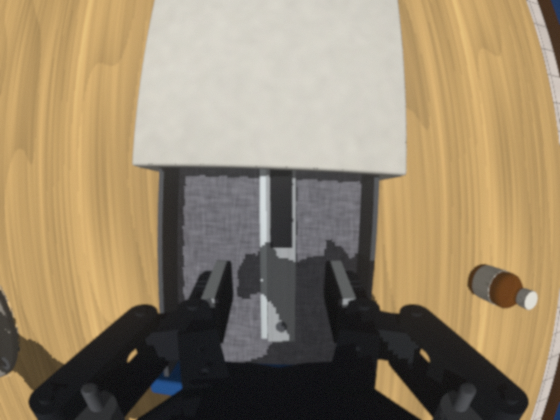

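The picture shows the bar centred between the fingers, its steel at columns 268-296 with the lip on the left, and the plate starting at row 247. I'll descend.

>>> step_arm --pt "0.03 0.02 0.6 0 0 0" --pt "0 0 0.6 0 0 0" --pt "0 0 0.6 0 0 0" --pt "0 0 0.4 0 0 0" --pt "0 0 0.3 0 0 0" --pt "0 0 0.2 0 0 0" --pt "0 0 0.15 0 0 0" --pt "0 0 0.1 0 0 0" --pt "0 0 0 0 0 0" --pt "0 0 0 0 0 0"

```text
t: 14.88
tcp_pos: [520.4, 139.6, 155.2]
tcp_rot: [[0.058, 0.998, 0.016], [0.965, -0.061, 0.256], [0.257, 0.001, -0.966]]
wrist_force: [0.7, 0.8, 0.2]
gripper_width: 45.4
gripper_force: 0.0
```

>>> step_arm --pt "0 0 0.05 0 0 0" --pt "0 0 0 0 0 0" --pt "0 0 0 0 0 0"

```text
t: 15.25
tcp_pos: [520.2, 140.1, 153.0]
tcp_rot: [[0.059, 0.998, 0.016], [0.965, -0.061, 0.256], [0.257, 0.0, -0.966]]
wrist_force: [0.1, 0.6, -0.9]
gripper_width: 45.3
gripper_force: 0.0
```

>>> step_arm --pt "0 0 0 0 0 0" --pt "0 0 0 0 0 0" --pt "0 0 0 0 0 0" --pt "0 0 0 0 0 0" --gripper -1 --newtons 25

```text
t: 15.75
tcp_pos: [520.7, 140.0, 153.3]
tcp_rot: [[0.059, 0.998, 0.017], [0.965, -0.061, 0.256], [0.257, 0.001, -0.966]]
wrist_force: [1.0, 0.6, 1.7]
gripper_width: 23.1
gripper_force: 26.3
```

Gripped at 23 mm. I'll firm up the grip, lift a little and tilt the front end up.

>>> step_arm --pt "0 0 0 0 0 0" --pt "0 0 0 0 0 0" --pt "0.013 0 -0.048 0 0 0" --pt "0.026 0 -0.097 0 0 0" --pt "0.026 0 -0.097 0 0 0" --pt "0 0 0 0 0 0" --newtons 90

```text
t: 16.5
tcp_pos: [520.1, 140.2, 163.1]
tcp_rot: [[0.058, 0.998, 0.016], [0.965, -0.06, 0.256], [0.257, 0.0, -0.966]]
wrist_force: [0.5, 0.5, -3.5]
gripper_width: 21.3
gripper_force: 88.4
```

>>> step_arm --pt "0.028 0 -0.122 0 -0.0139 0" --pt "0.023 0 -0.122 0 -0.0139 0" --pt "0.018 0 -0.122 0 -0.0139 0" --pt "0.013 0 -0.122 0 -0.0139 0" --pt "0.008 0 -0.122 0 -0.0139 0" --pt "0.003 0 -0.122 0 -0.0139 0" --pt "0 0 0 0 0 0" --pt "0 0 0 0 0 0"

```text
t: 17.5
tcp_pos: [520.0, 139.2, 192.3]
tcp_rot: [[0.061, 0.998, -0.001], [0.998, -0.061, -0.002], [-0.002, -0.0, -1.0]]
wrist_force: [0.6, 0.0, -3.6]
gripper_width: 21.1
gripper_force: 88.4
```

Run:
```python
from h import *
np.set_printoptions(precision=2,suppress=True)
s=robot.read_state();print(s['t'],s['tcp_pos'],s['tcp_rot'],s['wrist_force'],s['moment'])
out=[]
for n in ('wrist','scene'):
    m,p,d=cap(n); out.append(p[:,:,::-1])
    r=robot.cut_out('straightedge',n)
    if n=='scene' and r:
        c=cloud(m,d,r[0]['pixels']); l=np.stack([(c[:,:2]-F)@AX,(c[:,:2]-F)@AY,c[:,2]],1)
        for x in range(-180,20,20):
            k=l[abs(l[:,0]-x)<10]
            if len(k): print(x,len(k),np.median(k,0))
cv2.imwrite('pics/c4.png',np.hstack([cv2.resize(out[0],(400,300)),cv2.resize(out[1][130:230,190:310],(360,300),interpolation=3)]))
```

```text
17.5 [519.96 139.24 192.29] [[ 0.06  1.   -0.  ]
 [ 1.   -0.06 -0.  ]
 [-0.   -0.   -1.  ]] [ 0.55  0.03 -3.57] [-0.   -0.06 -0.04]
-160 41 [-155.7   -15.55  155.87]
-140 67 [-139.6   -18.85  152.07]
-120 69 [-119.28  -15.86  146.16]
-100 63 [-99.2  -14.6  140.93]
-80 66 [-80.15 -14.99 135.74]
-60 41 [-63.7  -14.91 133.94]
-40 1 [-32.07 -51.48 169.17]
-20 25 [-18.03 -19.5  119.39]
0 35 [  0.01 -17.11 113.3 ]
```

View pics/c4.png

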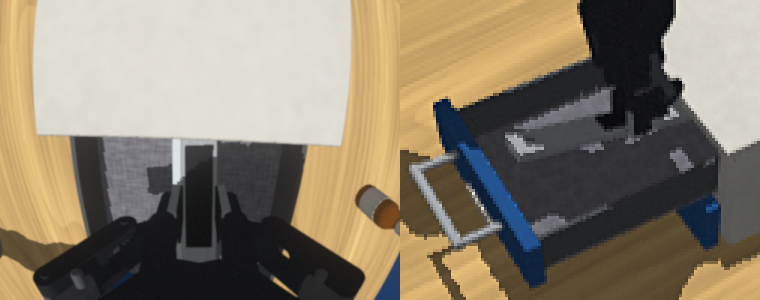

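The bar is held with its front end up by about 15° and 15 mm clear of the top panel. I'll slide it out along its own axis, then lift.

>>> step_arm --pt "0 0 -0.1 0 0 0" --pt "-0.15 0 -0.04 0 0 0" --pt "-0.22 0 -0.059 0 0 0" --pt "-0.22 0 -0.059 0 0 0" --pt "-0.22 0 -0.059 0 0 0" --pt "-0.22 0 -0.059 0 0 0" --pt "-0.22 0 -0.059 0 0 0" --pt "-0.22 0 -0.059 0 0 0" --pt "-0.22 0 -0.059 0 0 0" --pt "-0.22 0 -0.059 0 0 0" --pt "-0.22 0 -0.059 0 0 0" --pt "-0.22 0 -0.059 0 0 0"

```text
t: 19.2
tcp_pos: [514.4, 45.1, 222.1]
tcp_rot: [[0.06, 0.998, -0.0], [0.998, -0.06, -0.002], [-0.002, 0.0, -1.0]]
wrist_force: [0.5, 0.3, -3.2]
gripper_width: 21.4
gripper_force: 88.5
```

>>> step_arm --pt "0 0 -0.2 0 0 0" --pt "0 0 -0.4 0 0 0" --pt "0 0 -0.5 0 0 0" --pt "0 0 -0.5 0 0 0" --pt "0 0 -0.5 0 0 0" --pt "0 0 -0.3 0 0 0" --pt "0 0 0 0 0 0" --pt "0 0 0 0 0 0" --pt "0 0 0 0 0 0" --pt "0 0 0 0 0 0"

```text
t: 20.45
tcp_pos: [514.2, 45.8, 317.4]
tcp_rot: [[0.061, 0.998, -0.001], [0.998, -0.061, -0.002], [-0.002, -0.001, -1.0]]
wrist_force: [0.7, -0.3, -3.9]
gripper_width: 20.9
gripper_force: 88.6
```

Run:
```python
from h import *
np.set_printoptions(precision=2,suppress=True)
s=robot.read_state();print(s['t'],s['tcp_pos'],s['wrist_force'],s['qpos'])
for n in ('top','scene'):
    m,p,d=cap(n)
    r=robot.cut_out('straightedge',n)
    if r:
        c=cloud(m,d,r[0]['pixels']); l=np.stack([(c[:,:2]-F)@AX,(c[:,:2]-F)@AY,c[:,2]],1)
        print(n,np.percentile(l,[2,98],axis=0))
    r=robot.cut_out('light_panel',n)
    if r:
        c=cloud(m,d,r[0]['pixels']); c=c[(c[:,2]<16)&(c[:,2]>5)]; q=cv2.minAreaRect(c[:,:2].astype(np.float32)); print(q)
        q=cv2.minAreaRect(np.array([x for x in c[:,:2] if x[1]>-430],np.float32)); print(q)
```

```text
20.45 [514.17  45.79 317.36] [ 0.66 -0.28 -3.87] [ 0.27  0.27 -0.5   1.56  0.14  1.34 -0.3 ]
top [[-251.44  -26.93   77.95]
 [ -24.54   19.89  283.5 ]]
((459.53131103515625, -279.32861328125), (352.24737548828125, 240.0094451904297), 76.94387817382812)
((461.9593505859375, -268.8585205078125), (330.7516174316406, 240.0094451904297), 76.94387817382812)
scene [[-251.45  -30.23    1.22]
 [ -26.04  233.88  282.  ]]
((460.0699462890625, -279.8572692871094), (350.96673583984375, 242.90850830078125), 76.94508361816406)
((462.23004150390625, -270.54168701171875), (331.84112548828125, 242.90850830078125), 76.94508361816406)
```

Run:
```python
from h import *
a=np.radians(76.94); b=np.array([np.cos(a),np.sin(a)]); R=down(np.array([b[1],-b[0]]),np.radians(15))
M=np.array([462,-268.7,112]); tcp=M-69.6*R[:,2]-2*R[:,0]; print(tcp); plan(tcp+[0,0,130],R); plan(tcp,R)
```

```text
[ 457.49285414 -288.12974207  178.71079942]
turn(units) [-0.0069  0.0839  0.053 ] deg 17.9
shift in start axes(units) [-8.42  -0.915  0.251]  in end axes [-8.227  0.501 -1.966]
turn(units) [-0.0069  0.0839  0.053 ] deg 17.9
shift in start axes(units) [-8.412 -0.915  3.501]  in end axes [-9.068  0.501  1.174]
```

>>> step_arm --pt "-0.3 -0.033 0.009 0 0 0" --pt "-0.77 -0.083 0.023 0 0 0" --pt "-0.8 -0.087 0.024 0 0 0" --pt "-0.8 -0.087 0.024 0 0 0" --pt "-0.8 -0.087 0.024 0 0 0" --pt "-0.8 -0.087 0.024 0 0 0" --pt "-0.8 -0.087 0.024 0 0 0" --pt "-0.8 -0.087 0.024 0 0 0" --pt "-0.8 -0.087 0.024 0 0 0" --pt "-0.8 -0.087 0.024 0 0 0" --pt "-0.65 -0.07 0.02 0 0 0" --pt "-0.3 -0.033 0.009 0 0 0"

```text
t: 22.25
tcp_pos: [456.0, -290.9, 308.4]
tcp_rot: [[0.065, 0.998, -0.001], [0.998, -0.065, -0.003], [-0.003, -0.001, -1.0]]
wrist_force: [-0.5, -0.4, -3.3]
gripper_width: 21.2
gripper_force: 88.5
```

>>> step_arm --pt "0 0 0 -0.0009 0.0105 0.0066" --pt "0 0 0 -0.0012 0.014 0.0088" --pt "0 0 0 -0.0012 0.014 0.0088" --pt "0 0 0 -0.0012 0.014 0.0088" --pt "0 0 0 -0.0012 0.014 0.0088" --pt "0 0 0 -0.0012 0.0174 0.0112" --pt "0 0 0 0 0 0" --pt "0 0 0 0 0 0"

```text
t: 23.25
tcp_pos: [457.9, -287.2, 308.9]
tcp_rot: [[0.216, 0.975, 0.058], [0.941, -0.224, 0.252], [0.259, 0.0, -0.966]]
wrist_force: [0.4, 1.1, -3.8]
gripper_width: 20.9
gripper_force: 88.6
```

```bash
cat > chk.py <<'E'
from h import *
np.set_printoptions(precision=2,suppress=True)
a=np.radians(76.94); b=np.array([np.cos(a),np.sin(a)]); R=down(np.array([b[1],-b[0]]),np.radians(15)); px=np.array([b[1],-b[0]])
M=np.array([462,-268.7,112]); tcp=M-69.6*R[:,2]-2*R[:,0]; plan(tcp,R)
s=robot.read_state();print(s['t'],s['tcp_pos'],s['wrist_force'],s['gripper_force'])
out=[]
for n in ('top','scene'):
    m,p,d=cap(n); out.append(cv2.resize(p[:,:,::-1],(400,300)))
    r=robot.cut_out('straightedge',n)
    if r:
        c=cloud(m,d,r[0]['pixels']); c=c[c[:,2]>70]; l=np.stack([(c[:,:2]-M[:2])@b,(c[:,:2]-M[:2])@px,c[:,2]],1); print(n,r[0]['score'],l.min(0),l.max(0))
        for x in range(-150,151,30):
            k=l[abs(l[:,0]-x)<8]
            if len(k)>3: print(x,len(k),np.median(k,0))
import time; cv2.imwrite('pics/f%d.png'%round(s['t']*100),np.hstack(out))
E
python3 chk.py; ls pics
```

```text
turn(units) [-0. -0.  0.] deg 0.1
shift in start axes(units) [-0.87 -0.01  3.14]  in end axes [-0.87 -0.01  3.14]
23.25 [ 457.94 -287.21  308.85] [ 0.44  1.06 -3.76] 88.55047702789307
top 0.83 [-37.79 -17.84 238.4 ] [120.46  11.74 256.2 ]
-30 68 [-29.54  -1.84 248.99]
0 84 [  0.68  -1.22 249.55]
30 120 [ 30.25  -2.74 247.76]
60 118 [ 60.04  -3.71 246.14]
90 118 [ 90.16  -2.55 245.94]
120 69 [116.79  -1.88 245.88]
scene 0.91 [-120.43  -19.54  232.88] [119.69  14.7  261.95]
-120 54 [-116.04    3.88  245.23]
-90 108 [-90.05   3.   245.38]
-60 91 [-60.65   5.04 245.45]
-30 45 [-29.84  11.22 244.32]
0 22 [  5.45  -1.25 249.87]
30 100 [ 30.2    4.8  246.81]
60 86 [ 59.98   2.52 245.47]
90 89 [ 90.1    2.03 245.59]
120 44 [115.74   2.36 245.46]
c4.png
crop.png
f2325.png
scene0.png
scene2.png
top0.png
top2.png
w1.png
w3.png
wrist2.png
```

The bar is level and centred over the panel, so I'll lower it 130 mm.

>>> step_arm --pt "-0.08 0 0.29 0 0 0" --pt "-0.11 0 0.4 0 0 0" --pt "-0.11 0 0.4 0 0 0" --pt "-0.11 0 0.4 0 0 0" --pt "-0.11 0 0.4 0 0 0" --pt "-0.11 0 0.4 0 0 0" --pt "-0.11 0 0.4 0 0 0" --pt "-0.08 0 0.29 0 0 0" --pt "-0.05 0 0.16 0 0 0" --pt "0 0 0 0 0 0" --pt "0 0 0 0 0 0" --pt "0 0 0 0 0 0"

```text
t: 24.95
tcp_pos: [457.6, -289.4, 179.0]
tcp_rot: [[0.218, 0.974, 0.06], [0.941, -0.226, 0.251], [0.258, 0.001, -0.966]]
wrist_force: [-0.2, -0.2, -3.7]
gripper_width: 21.0
gripper_force: 88.5
```

```bash
python3 chk.py; ls pics/f*
```

```text
turn(units) [0. 0. 0.] deg 0.1
shift in start axes(units) [ 0.03 -0.01  0.01]  in end axes [ 0.03 -0.01  0.01]
24.95 [ 457.64 -289.4   178.99] [-0.23 -0.22 -3.68] 88.53382587432861
top 0.62 [-36.36 -17.48 106.64] [116.88  13.18 186.8 ]
-30 54 [-28.97  -0.77 118.67]
0 88 [  0.65   1.92 120.37]
30 88 [ 29.87  -2.35 116.91]
60 90 [ 60.23  -2.54 116.12]
90 90 [ 89.58  -2.83 116.48]
120 21 [114.26  -1.84 116.34]
scene 0.98 [-122.03  -20.46  103.83] [117.33  15.06 121.94]
-120 48 [-116.18    4.37  115.52]
-90 85 [-89.62   1.62 115.37]
-60 48 [-61.88   8.89 114.59]
0 20 [  5.53  -0.48 118.44]
30 82 [ 30.12   3.86 116.33]
60 75 [ 59.92   2.66 115.58]
90 77 [ 89.91   1.99 115.21]
120 22 [114.5    1.9  114.83]
pics/f2325.png
pics/f2495.png
```

View pics/f2495.png

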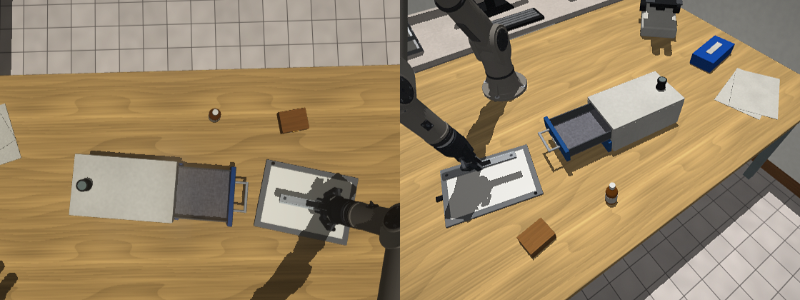

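```bash
python3 -c "
from station import robot
print(robot.close_job())"
```

```text
the job is handed in; nothing more can be done
None
```

I handed the job in at about 25 s: the drawer is open at its stop, and the straightedge is held level, centred lengthwise about 10 cm above the light panel, with the bottle, box and loupe not touched; the hand-in call returned no verdict.

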